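# Feed the tab rack into the welder past its guard gate

## Task

Load the rack of metal tabs into the welder's feed chute: with one fingertip push the long black finger plate beside the chute outwards to swing the guard gate up and hold it there, while the other finger gently pushes the rack by its upright push tab under the open gate until it is fully home against the end stop. Keep the gate off the rack, and only then take the hand away so that the gate falls shut behind it. Grip and lift nothing, and leave the other things on the bench where they are.

Things in the scene. Friction and masses are not known exactly. Their poses are not given: they have to be found in the camera images.
- chute: Welder with its raised feed chute, one fixed unit. Origin on the bench surface, under the gate, below the chute's centre line; x = feed direction (towards the welder), z up, y to the side away from the finger plate. Tooling plate 12 thick, x -270 to 30, y -115 to 145. Anvil block x 105 to 155 up to z 126, horn over it from x 112, welder body x 210 to 424, y +-100, up to z 265 (mm).
- gate_line (a point): Fixed point on the chute floor's top, on the centre line, straight below the shut gate: 100 above the bench; axes as the chute's. The steel chute floor runs from 252 before this point to 98 beyond it. Two white guide rails 6 wide lie along it, inner faces 27 either side of the centre line, 12 high.
- home (a point): Fixed point on the chute floor's top, on the centre line, 50 beyond the gate line: the rack's origin is here when the rack is fully home. The end stop's face is 38 further on, its top 26 above the chute floor. Axes as the chute's.
- gate (a joint): Guard gate's angle, rad: 0 shut, 0.85 at its stop. Gate plate and finger plate turn together on one shaft. Pushing the finger plate away from the chute (chute -y) swings the gate plate up sideways; above 0.5 it clears the rack. Gravity and a light spring (about 0.05 N m in all, 2 to 3 N at a fingertip 20 above the shaft) shut it when let go.
- gate_shaft (a point): Fixed point on the gate shaft's axis, below the middle of the finger plate. The axis runs parallel to the chute, 60 to the side of its centre line (chute y -60), 10 above the chute floor. Its two bearings reach 18 above the chute floor, at chute x -210 and -20.
- gate_plate (a point): Middle of the gate plate's lower edge, moving with the gate. The steel plate is 66 wide, 40 high, 5 thick, across the chute; shut, its lower edge is 14 above the chute floor, so it blocks the rack's body but not its thin tail.
- finger_plate (a point): Middle of the finger plate's upper edge, on the face towards the chute, moving with the gate; axes equal the chute's when shut. The black plate is 185 long (chute x -235 to -50), 5 thick, and stands upright on the shaft when the gate is shut: then this face is at chute y -57.5, its upper edge 63 and lower edge 13 above the chute floor.
- rack: Tab rack, loose, about 0.35 kg, lying in the chute. Grey body 76 long, 50 wide, 28 high, with six thin metal tabs standing in it up to 30 high. Origin at the centre of the body's underside; x points forward along the chute. A flat steel tail 20 wide reaches back from the body, its top 5 above the chute floor, and ends in an upright push tab.
- push_tab (a point): Middle of the upper edge of the push tab, on its rear face (the face to push): 119 behind the rack's origin, 51 above the rack's underside. The tab is steel, 44 wide, 4 thick, and reaches from 1 to 51 above the underside.
- jar: Bystander: small closed glass jar, 40 wide, 55 high, on the tooling plate on the chute's far side from the finger plate; origin at its underside.
- collar: Bystander: steel shaft collar, 48 across, 20 high, on the tooling plate on the chute's far side from the finger plate; origin at its underside.
- gauge: Bystander: stepped steel gauge block, 50 x 30 x 28 high, on the tooling plate on the chute's far side from the finger plate; origin at its underside.
- bottle: Bystander: white plastic bottle, 60 wide, 150 high; origin at its underside.
- bin: Bystander: open blue parts bin, 100 x 140 x 50 high; origin at its underside.
- driver: Bystander: screwdriver with a black handle, about 200 long, lying on the bench.
- cup: Bystander: steel cup, 72 wide, 85 high; origin at its underside.
There are look-alikes about, which are no part of the job. Leave any brown look-alike of the rack alone.

How it is judged:
By the outcome, as a careful person would: the job done as asked, in the order asked, and still so for the second after the job is handed in, with the robot touching nothing.
It also fails if it takes over 38 s, if anything falls off the work surface, if the arm or the gripper's body presses on something with over 40 N, if the wrist force passes 120 N, or if a joint passes its speed limit or range.

## Robot

A 6-joint arm with a two-finger parallel gripper is mounted at the origin on the work surface. World frame = base frame: x ahead of the robot, y to its left, z up, the work surface at z = 0. Lengths are in m, angles in rad, forces in N, time in s.
With the tool pointing down it reaches from about 0.3 to 0.775 m from the base axis. Payload 14.6 kg.
Tool frame: the origin (TCP) lies between the finger pads; the fingertips stand ctrl.tcp_to_tips ahead of it and the grasp point (between the pads) lies 11 mm behind it (ctrl.tcp_to_tips is the distance from the TCP to the fingertips, in m); z points along the fingers, y is the direction in which the jaws open and shut (so a half turn about z gives the same grasp; the last joint's range is limited). The gripper opens to 85 mm and grips with 20 to 120 N. Pads are 22 mm wide; open, the fingers measure 114 mm over their backs; the gripper's body (76 mm by 85 mm) begins 54 mm behind the grasp point. The pads swing forward as they close: fully open they stand 13 mm farther back than shut.
Start: joints at [-1.408, 0.3, 1.521, -0, 1.321, -0.067], TCP at [0.125, -0.536, 0.239] pointing down, gripper open.
Joint ranges: [-3.03, 3.03], [-0.79, 2.21], [0.23, 2.52], [-1.04, 4.18], [0, 3.07], [-2.55, 2.55]. Speed limits (rad/s): [2.22, 2.22, 2.57, 3.14, 3.14, 3.14].

## Interface

Orientations are given as [roll, pitch, yaw] about the fixed x, y, z axes, in that order (R = Rz(yaw) Ry(pitch) Rx(roll)).
In Python, from bench import status, eyes, workorder, ctrl gives the robot as it stands. The module is installed in compiled form; this text tells all that it offers.
- The arm moves only by the tool carry_out, never from a script. Its argument "moves" is a list of rows, each a list of 7 numbers: the opening, from 0 (shut) to 1 (fully open), then the shift along the tool's x, y, z in m, then the turn, a rotation vector about the tool's x, y, z in degrees. In form: [[jaw, dx, dy, dz, rx, ry, rz], ...]. A call has 1 to 12 rows; each row is the pose to reach, as a shift and turn from the pose measured when the call began, along the tool's axes at that moment; what a row does not reach only later rows make up. A row lasts 1/10 s, in which the tool goes at most 50 mm and 8.59 degrees, less where a joint would pass 70% of its speed; a pose out of reach is approached as far as the arm can. A call with a gripper value outside its range is refused whole. The fingers move at their own pace and stop on an object; the grip force is fixed at half the most. Time passes only in rows, so rows that repeat a pose let the fingers close. It gives the time, the measured TCP pose, the force and the opening at its end, in the units of the state.
- status.observe(): the state, without advancing time (a new reading comes with each control period).
- eyes.snapshot(name): name is "scene" or "top" or "wrist"; returns (picture, depth): 400x640x3 uint8, blue, green, red; 400x640 float32, m along the optical axis (not along the pixel's ray), 0 where there is no reading.
- eyes.camera_model(name): a dict with "K" (3x3 intrinsics, pixels), "R" (3x3) and "t" (3): a world point X has camera coordinates R X + t. Camera axes: x right, y down, z forward; pixel columns grow to the right and rows downward; lengths in m; the calibration is good to about 2 mm. A picture is of the moment at which its call begins: read the wrist's pose just before it. camera_model takes no time and is no camera call; for the wrist camera it gives the pose at the moment of the call.
- workorder.sign_off(): hands the job in, once; it reports no verdict.
Trained networks look in the newest picture that a camera, given by its name, has taken for a name from the list of things; names that differ only in an ending like _2 or _b are one class to them, and where a whole thing is asked for, a point or a joint stands for the part that bears it (a point fixed in the world has none). Each returns a list of dicts, best first, with "score" (0 to 1); they miss things now and then, are a little off and sometimes report something else, mostly with a low value. They report only what shows in the picture. A call takes as long as a camera call. They do not tell look-alikes from the thing itself.
- eyes.boxes_of(query, camera): "xyz" ([x, y, z] in m, in world coordinates, good to about 4 mm: the middle of the surface that is visible of it).
- eyes.masks_of(query, camera): "mask" (400x640 bool, what is visible of it).
- eyes.tip_of(query, camera): "xyz" ([x, y, z] in m, in world coordinates, good to about 4 mm: a listed point, or the origin of a listed thing).
The state is a dict: "time_s": time; "joints": joint angles; "dq": joint speeds; "effort": joint torques, N m; "tcp_pos": TCP position; "orientation": TCP orientation; "wrist_force": force on the tool from outside, world axes, zero at the start; "torque": the same for the moment, N m; "finger_gap": opening from 0.0 (shut) to 1.0 (fully open).
Only numpy, scipy, OpenCV 4.12 (cv2) and the standard library are available. Lean on these libraries where they do the work, as an engineer would, in place of code of your own. Each camera call takes 0.05 s, during which the arm holds its last target.

## Working session

There is one attempt and no reset: what is moved stays moved. The work goes in short steps, Python scripts to look and compute and a tool call to move; the robot and the scene stay as the last step left them, time stands still between calls to the robot, and variables do not carry over. Pictures are saved under pics/ and viewed, and the job is handed in when it is done.

Besides the shell and the picture viewer there is one more tool, called after "Emit:" in YAML: its name, and indented under it one key for each argument. carry_out: Moves the arm, as the interface text tells. Its arguments: {"type":"object","properties":{"moves":{"type":"array","items":{"type":"array","items":{"type":"number"}}}},"required":["moves"]}

```bash
mkdir -p pics; ls; python3 - <<'E'
from bench import status, eyes, workorder, ctrl
import cv2,numpy as np
s=status.observe();print(s);print(ctrl.tcp_to_tips)
for c in("scene","top"):
    p,d=eyes.snapshot(c);cv2.imwrite(f"pics/{c}0.png",p)
    for q in("gate_line","home","gate_shaft","finger_plate","push_tab","rack","chute","gate_plate"):
        r=eyes.tip_of(q,c)
        print(c,q,[(np.round(x["xyz"],4).tolist(),round(x["score"],2)) for x in r[:3]])
E
```

```text
pics
{'time_s': 0.0, 'joints': array([-1.40757305e+00,  3.00483115e-01,  1.52161281e+00,  4.84328119e-07,
        1.32071078e+00, -6.65894359e-02]), 'dq': array([-0.00026049,  0.00129484,  0.00012315, -0.00080708, -0.00146293,
       -0.00146664]), 'effort': array([-8.55429153e-04, -5.43503344e+01, -3.61790228e+01, -2.18224404e-04,
        4.02501042e-03, -3.80558697e-05]), 'tcp_pos': array([ 0.12525139, -0.53530333,  0.2387013 ]), 'orientation': array([-3.14038132e+00, -8.12516698e-05,  2.29812548e-01]), 'wrist_force': array([-0.66162913,  0.79018247, -0.55082382]), 'torque': array([-0.0107961 , -0.03358381, -0.04061032]), 'finger_gap': 0.9983222725686474}
0.008
scene gate_line [([0.5835, -0.0038, 0.1023], 0.64)]
scene home [([0.5947, -0.051, 0.0983], 0.61)]
scene gate_shaft [([0.4901, 0.121, 0.1069], 0.68)]
scene finger_plate [([0.4963, 0.1255, 0.1631], 0.93)]
scene push_tab [([0.6022, 0.5912, 0.0507], 0.97), ([0.5336, 0.2006, 0.1509], 0.96)]
scene rack [([0.4754, 0.58, 0.0004], 0.59), ([0.5583, 0.0849, 0.1024], 0.57)]
scene chute [([0.5818, -0.0029, 0.0026], 0.89)]
scene gate_plate [([0.5788, -0.0042, 0.118], 0.81)]
top gate_line [([0.5837, -0.0053, 0.1018], 0.73)]
top home [([0.5901, -0.0542, 0.098], 0.81)]
top gate_shaft [([0.493, 0.123, 0.1125], 0.59)]
top finger_plate [([0.4927, 0.124, 0.1598], 0.92), ([0.5842, -0.0016, 0.0053], 0.6)]
top push_tab [([0.5329, 0.2011, 0.1475], 0.68), ([0.5961, 0.5954, 0.0491], 0.61)]
top rack [([0.5639, 0.085, 0.1051], 0.81), ([0.4742, 0.5832, -0.0044], 0.57), ([0.635, 0.2454, 0.0103], 0.18)]
top chute [([0.5838, -0.0041, 0.0076], 0.97), ([0.6373, 0.2474, 0.0133], 0.37)]
top gate_plate [([0.5807, -0.0065, 0.1156], 0.56)]
```

View pics/scene0.png

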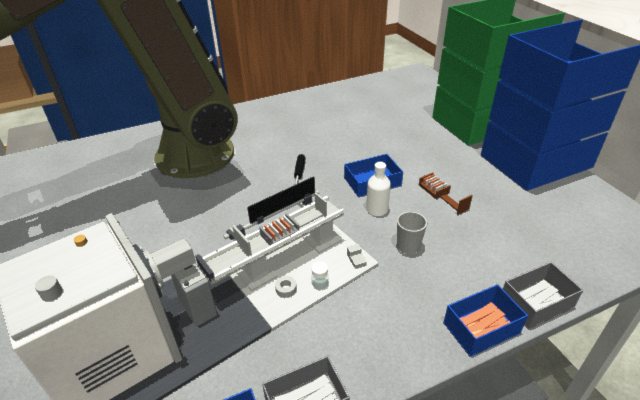

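View pics/top0.png

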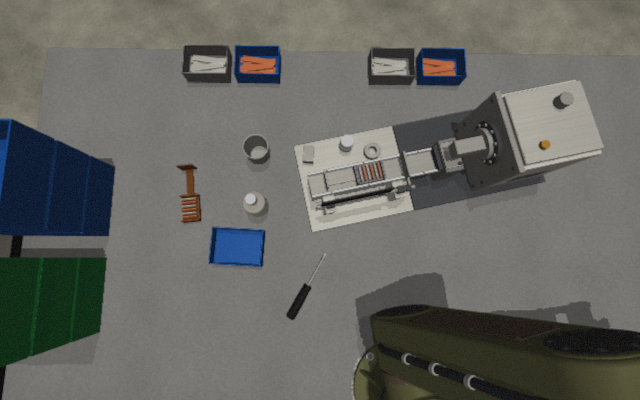

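The chute runs towards world -y, with the grey rack in it and the push tab on its near-left end. The brown look-alike is at (440,190) in the scene picture and I'll leave it alone. Next I fit the chute's frame and overlay it on the pictures.

```bash
cat > h.py <<'E'
from bench import status, eyes, workorder, ctrl
import cv2,numpy as np
from scipy.optimize import least_squares
def T(p,a):  # chute pts (m) -> world ; p=(x,y,z,yaw)
    a=np.atleast_2d(a);c,s=np.cos(p[3]),np.sin(p[3])
    return a@np.array([[c,s,0],[-s,c,0],[0,0,1]])+np.array([p[0],p[1],p[2]])
def Ti(p,w):
    w=np.atleast_2d(w)-np.array(p[:3]);c,s=np.cos(p[3]),np.sin(p[3])
    return w@np.array([[c,-s,0],[s,c,0],[0,0,1]])
def proj(cam,w):
    m=eyes.camera_model(cam);X=np.atleast_2d(w)@m["R"].T+np.ravel(m["t"]);u=X@m["K"].T
    return u[:,:2]/u[:,2:]
def cloud(cam,d):
    m=eyes.camera_model(cam);v,u=np.mgrid[:400,:640]
    r=np.stack([u,v,np.ones_like(u)],-1)@np.linalg.inv(m["K"]).T*d[...,None]
    return (r-np.ravel(m["t"]))@m["R"]
def boxl(x0,x1,y0,y1,z0,z1):
    P=np.array([[x,y,z] for x in(x0,x1) for y in(y0,y1) for z in(z0,z1)]);
    return P,[(0,1),(2,3),(4,5),(6,7),(0,2),(1,3),(4,6),(5,7),(0,4),(1,5),(2,6),(3,7)]
E
python3 - <<'E'
from h import *
M={"gate_line":(0,0,.1),"home":(.05,0,.1),"gate_shaft":(-.1425,-.06,.11),"finger_plate":(-.1425,-.0575,.163),"chute":(0,0,0),"gate_plate":(0,0,.114)}
A=[];B=[];C=[]
for c in("scene","top"):
    p,d=eyes.snapshot(c);C.append((c,p,d))
    for q,m in M.items():
        r=eyes.tip_of(q,c)
        if r: A.append(m);B.append(r[0]["xyz"])
A=np.array(A);B=np.array(B)
f=least_squares(lambda p:(np.array(T(p,A))-B).ravel(),[.583,-.004,0,-1.334],loss="soft_l1",f_scale=.004)
p=f.x;print(p);print(np.round(1000*Ti(p,B)-1000*A,1))
np.save("p.npy",p)
for c,im,d in C:
    S=4
    for name,b in {"tp":(-.27,.03,-.115,.145,.0,.012),"floor":(-.252,.098,-.033,.033,.1,.112),"fp":(-.235,-.05,-.0625,-.0575,.113,.163),"gate":(-.0025,.0025,-.033,.033,.114,.154)}.items():
        P,E=boxl(*b);u=proj(c,T(p,P))
        if name=="tp": 
            o=proj(c,T(p,[[-.1,0,.1]]))[0]; x0,y0=(o-[95,70]).astype(int); x0=max(x0,0);y0=max(y0,0)
            big=cv2.resize(im[y0:y0+140,x0:x0+190],None,fx=S,fy=S,interpolation=cv2.INTER_CUBIC)
        for i,j in E: cv2.line(big,*[tuple(int(k) for k in (u[n]+.5-[x0,y0])*S) for n in(i,j)],(0,255,0) if name!="fp" else (0,0,255),1)
    cv2.imwrite(f"pics/ov_{c}.png",big)
    for q in("push_tab","rack"):
        for r in eyes.tip_of(q,c): print(c,q,np.round(1000*Ti(p,r["xyz"]),1),r["score"])
    W=Ti(p,cloud(c,d).reshape(-1,3)); 
    def st(n,x,y,z):
        k=np.all([(W[:,i]>a[0])&(W[:,i]<a[1]) for i,a in enumerate((x,y,z))],0);print(c,n,k.sum(),np.round(1000*np.median(W[k],0),1) if k.any() else"",np.round(1000*np.percentile(W[k],[3,97],axis=0),1).tolist() if k.any() else "")
    st("plate",(-.25,-.04),(-.08,-.045),(.125,.18)); st("tab",(-.26,-.16),(-.03,.03),(.125,.18)); st("gate",(-.02,.02),(-.05,.05),(.13,.18)); st("rackbody",(-.15,-.02),(-.03,.03),(.117,.18))
E
```

```text
[ 5.83024679e-01 -2.96418684e-03 -2.43929207e-04 -1.34974366e+00]
[[ 3.1  1.3  0.9]
 [-0.1  1.2 -0.7]
 [-2.   0.8 -2.7]
 [ 0.9  0.4  1. ]
 [-1.5 -0.6 -0.7]
 [-1.9  1.9  0.7]
 [ 2.6 -1.6 -3.8]
 [ 1.1  0.1  1.7]
 [-2.1 -2.8 -1.1]
 [-3.8  0.7  5.6]
 [ 5.3 -2.4 -0.3]]
scene push_tab [[-210.6   -2.1  155.8]] 0.78
scene push_tab [[-579.2  148.4   53.1]] 0.57
scene rack [[-92.9  -7.  100.9]] 0.72
scene rack [[-591.4   26.7   -1.2]] 0.61
scene plate 976 [-138.5  -58.1  147.2] [[-230.4, -61.5, 126.3], [-56.0, -55.2, 164.9]]
scene tab 125 [-209.1    3.8  141.3] [[-212.4, -18.7, 126.2], [-207.0, 22.9, 152.9]]
scene gate 175 [ 1.000e-01 -1.000e+00  1.477e+02] [[-4.3, -40.0, 131.1], [1.3, 29.7, 156.2]]
scene rackbody 500 [-90.2   1.8 126.6] [[-129.3, -20.3, 117.9], [-55.8, 22.8, 132.7]]
top push_tab [[-213.2   -1.5  153.3]] 0.93
top rack [[-594.6   25.1   -0.9]] 0.71
top rack [[-90.7  -3.4 105.8]] 0.63
top plate 295 [-144.5  -62.4  160.6] [[-230.3, -63.3, 127.1], [-56.6, -58.2, 165.4]]
top tab 43 [-210.4   -2.2  150.3] [[-211.4, -22.0, 130.4], [-207.6, 19.9, 153.5]]
top gate 138 [ -2.5  -6.9 149.6] [[-4.1, -43.7, 130.6], [1.8, 25.5, 156.3]]
top rackbody 312 [-88.9  -1.2 127.9] [[-130.3, -22.8, 117.7], [-55.4, 20.8, 132.9]]
```

View pics/ov_scene.png

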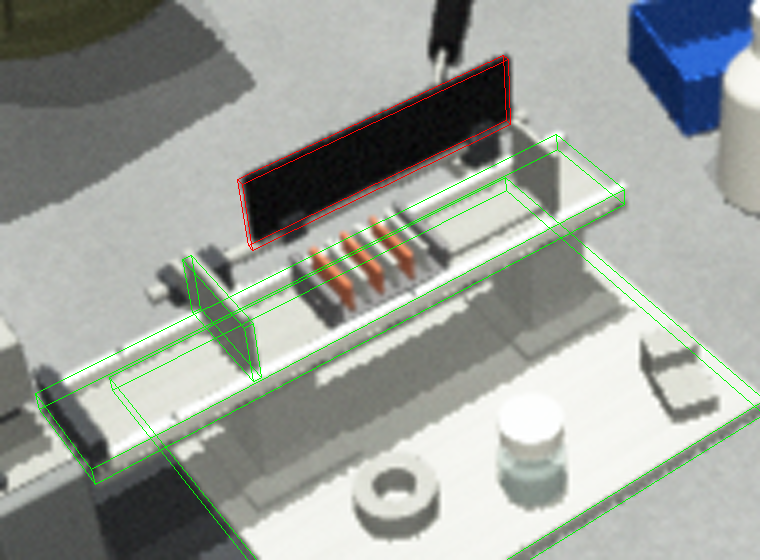

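View pics/ov_top.png

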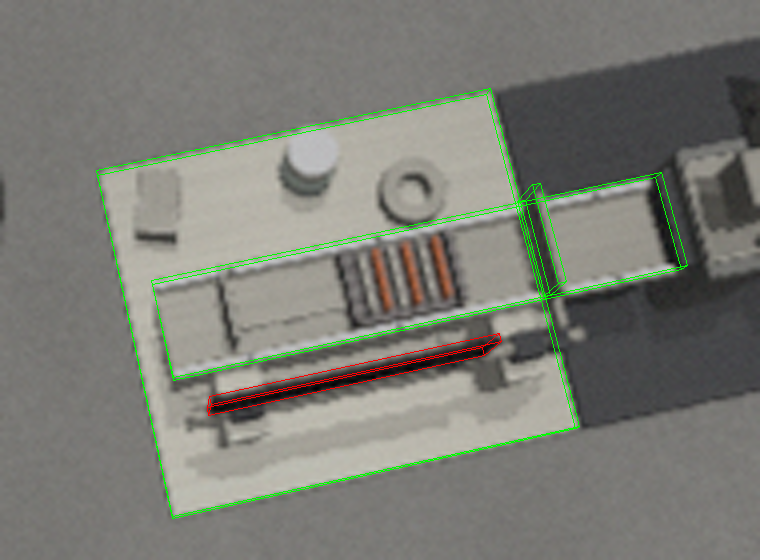

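The overlay matches both pictures well: plate, rails, gate and tooling plate line up, and the tab's rear face is at chute x ≈ -210 mm. Now I work out the approach.

```bash
cat >> h.py <<'E'
from scipy.spatial.transform import Rotation as Ro
def shift(pos,yaw,s=None):
    s=s or status.observe();R=Ro.from_euler("xyz",s["orientation"])
    G=Ro.from_euler("xyz",[np.pi,0,yaw])
    d=R.inv().apply(np.array(pos)-s["tcp_pos"]);r=(R.inv()*G).as_rotvec(degrees=True)
    return np.round(d,4),np.round(r,2)
def rep():
    p=np.load("p.npy");s=status.observe();print("t",round(s["time_s"],2),"tcp chute mm",np.round(1000*Ti(p,s["tcp_pos"])[0],1),"rpy",np.round(s["orientation"],4),"F chute",np.round(Ti([0,0,0,p[3]],s["wrist_force"])[0],2),"gap",round(s["finger_gap"],3),"tips",ctrl.tcp_to_tips)
def go(x,y,z): # chute mm
    p=np.load("p.npy");print((x,y,z),shift(T(p,[[x/1000,y/1000,z/1000]])[0],p[3]+np.pi))
E
python3 - <<'E'
from h import *
rep()
print(shift([.125,-.535,.36],.23));print(shift([.35,-.25,.36],.9));print(shift([.43,0,.36],1.5));go(-232,-11,330)
E
```

```text
t 1.8 tcp chute mm [ 419.2 -563.4  239.5] rpy [3.1416 0.     0.2298] F chute [-0.34 -0.64  0.12] gap 0.995 tips 0.008
(array([-1.000e-04, -6.000e-04, -1.207e-01]), array([ 0.  ,  0.  , -0.01]))
(array([ 0.2839, -0.2268, -0.1207]), array([  0. ,   0. , -38.4]))
(array([ 0.4187, -0.452 , -0.1207]), array([  0.  ,   0.  , -72.78]))
(-232, -11, 330) (array([ 0.5581, -0.6464, -0.0905]), array([ -0. ,   0. , -89.5]))
```

Emit:
carry_out:
  moves:
    - [0.61,0.0,0.0,-0.04,0,0,0]
    - [0.61,0.03,-0.015,-0.08,0,0,-4]
    - [0.61,0.06,-0.04,-0.11,0,0,-9]
    - [0.61,0.09,-0.07,-0.12,0,0,-14]
    - [0.61,0.12,-0.1,-0.12,0,0,-19]
    - [0.61,0.15,-0.13,-0.12,0,0,-24]
    - [0.61,0.18,-0.16,-0.12,0,0,-29]
    - [0.61,0.21,-0.19,-0.12,0,0,-34]
    - [0.61,0.24,-0.22,-0.12,0,0,-39]
    - [0.61,0.265,-0.255,-0.12,0,0,-44]
    - [0.61,0.29,-0.29,-0.12,0,0,-49]
    - [0.61,0.31,-0.33,-0.12,0,0,-54]

```text
time_s: 3.0
tcp_pos: [0.3524, -0.142, 0.3593]
orientation: [3.141, -0.0, 1.176]
wrist_force: [0.6, -0.1, 0.6]
finger_gap: 0.608
```

```bash
python3 - <<'E'
from h import *
rep();print(status.observe()["tcp_pos"]);go(-232,-11,330);go(-232,-11,260)
E
```

```text
t 3.0 tcp chute mm [  85.1 -255.5  359.6] rpy [ 3.1413 -0.      1.1756] F chute [0.24 0.55 0.6 ] gap 0.608 tips 0.008
[ 0.35236532 -0.14201898  0.35931388]
(-232, -11, 330) (array([0.4001, 0.0163, 0.0296]), array([ 2.000e-02,  0.000e+00, -3.531e+01]))
(-232, -11, 260) (array([0.4001, 0.0163, 0.0996]), array([ 2.000e-02,  0.000e+00, -3.531e+01]))
```

Emit:
carry_out:
  moves:
    - [0.61,0.045,0.0,0,0,0,-4]
    - [0.61,0.09,0.0,0,0,0,-9]
    - [0.61,0.135,0.005,0.01,0,0,-14]
    - [0.61,0.18,0.01,0.02,0,0,-19]
    - [0.61,0.225,0.012,0.03,0,0,-24]
    - [0.61,0.27,0.015,0.04,0,0,-29]
    - [0.61,0.31,0.0163,0.06,0,0,-33]
    - [0.61,0.35,0.0163,0.08,0,0,-35.3]
    - [0.61,0.385,0.0163,0.095,0,0,-35.3]
    - [0.61,0.4,0.0163,0.1,0,0,-35.3]
    - [0.61,0.4,0.0163,0.1,0,0,-35.3]

```text
time_s: 4.1
tcp_pos: [0.5214, 0.2219, 0.2583]
orientation: [-3.14, 0.0, 1.793]
wrist_force: [0.1, -0.3, -0.3]
finger_gap: 0.614
```

```bash
python3 - <<'E'
from h import *
rep()
for c in("scene","top","wrist"):
    im,d=eyes.snapshot(c)
    if c=="wrist": cv2.imwrite("pics/w1.png",im)
    else:
        p=np.load("p.npy");o=proj(c,T(p,[[-.2,0,.16]]))[0];x0,y0=np.maximum((o-[95,75]).astype(int),0)
        cv2.imwrite(f"pics/{c}1.png",cv2.resize(im[y0:y0+150,x0:x0+190],None,fx=4,fy=4))
        if c=="scene":
            W=Ti(p,cloud(c,d).reshape(-1,3))*1000
            k=(abs(W[:,0]+232)<30)&(abs(W[:,1]+11)<65)&(W[:,2]>200)&(W[:,2]<300)
            Q=W[k]
            for a in range(240,300,5):
                z=Q[(Q[:,2]>=a)&(Q[:,2]<a+5)]
                if len(z):print(a,len(z),np.round(np.percentile(z[:,:2],[2,98],axis=0)).tolist())
go(-232,-11,141)
E
```

```text
t 4.1 tcp chute mm [-232.9  -10.9  258.6] rpy [-3.1400e+00  3.0000e-04  1.7933e+00] F chute [ 0.36  0.05 -0.26] gap 0.614 tips 0.008
250 4 [[-241.0, -39.0], [-228.0, 20.0]]
255 19 [[-244.0, -40.0], [-224.0, 24.0]]
260 27 [[-242.0, -39.0], [-222.0, 29.0]]
265 43 [[-244.0, -49.0], [-222.0, 30.0]]
270 35 [[-244.0, -44.0], [-224.0, 31.0]]
275 36 [[-243.0, -41.0], [-223.0, 30.0]]
280 43 [[-244.0, -43.0], [-223.0, 30.0]]
285 31 [[-244.0, -42.0], [-223.0, 29.0]]
290 26 [[-244.0, -42.0], [-223.0, 28.0]]
295 36 [[-244.0, -49.0], [-221.0, 30.0]]
(-232, -11, 141) (array([1.100e-03, 1.000e-04, 1.195e-01]), array([ 0.08,  0.01, -0.05]))
```

View pics/scene1.png

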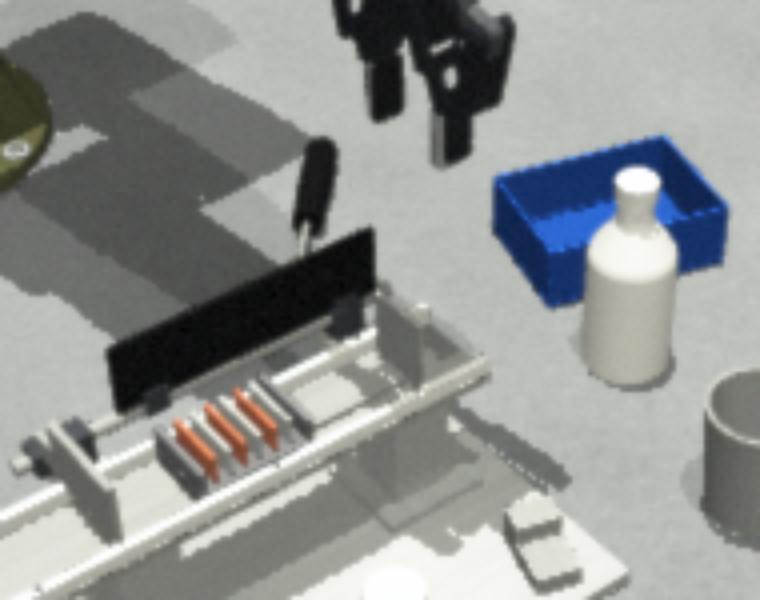

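View pics/w1.png

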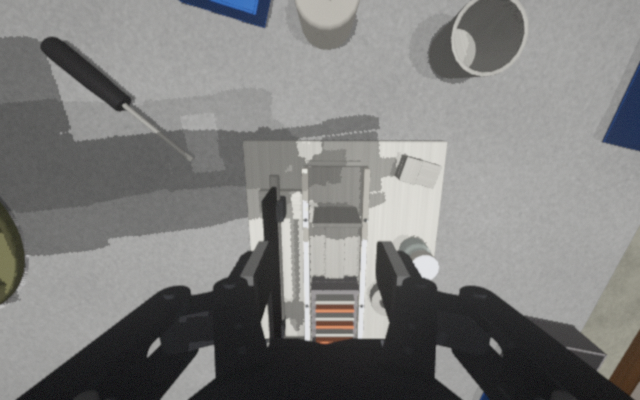

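Finger B's back is at chute y ≈ +30 and the tips are about 8 mm below the TCP, both as expected. I lower the hand behind the tab and inside the finger plate.

Emit:
carry_out:
  moves:
    - [0.61,0.001,0,0.035,0,0,0]
    - [0.61,0.001,0,0.07,0,0,0]
    - [0.61,0.001,0,0.1,0,0,0]
    - [0.61,0.001,0,0.1175,0,0,0]
    - [0.61,0.001,0,0.1175,0,0,0]

```text
time_s: 4.75
tcp_pos: [0.5207, 0.2195, 0.1416]
orientation: [-3.14, 0.001, 1.79]
wrist_force: [0.6, 0.6, -0.2]
finger_gap: 0.61
```

```bash
python3 - <<'E'
from h import *
rep()
for c in("scene","wrist"):
    im,d=eyes.snapshot(c)
    if c=="wrist": cv2.imwrite("pics/w2.png",im)
    else:
        p=np.load("p.npy");o=proj(c,T(p,[[-.2,0,.16]]))[0];x0,y0=np.maximum((o-[95,75]).astype(int),0)
        cv2.imwrite(f"pics/{c}2.png",cv2.resize(im[y0:y0+150,x0:x0+190],None,fx=4,fy=4))
go(-232,-35,141)
E
```

```text
t 4.75 tcp chute mm [-230.7  -12.1  141.8] rpy [-3.1403e+00  6.0000e-04  1.7896e+00] F chute [-0.47  0.75 -0.18] gap 0.61 tips 0.008
(-232, -35, 141) (array([ 0.0007, -0.0243,  0.0035]), array([ 0.18,  0.  , -0.11]))
```

View pics/scene2.png

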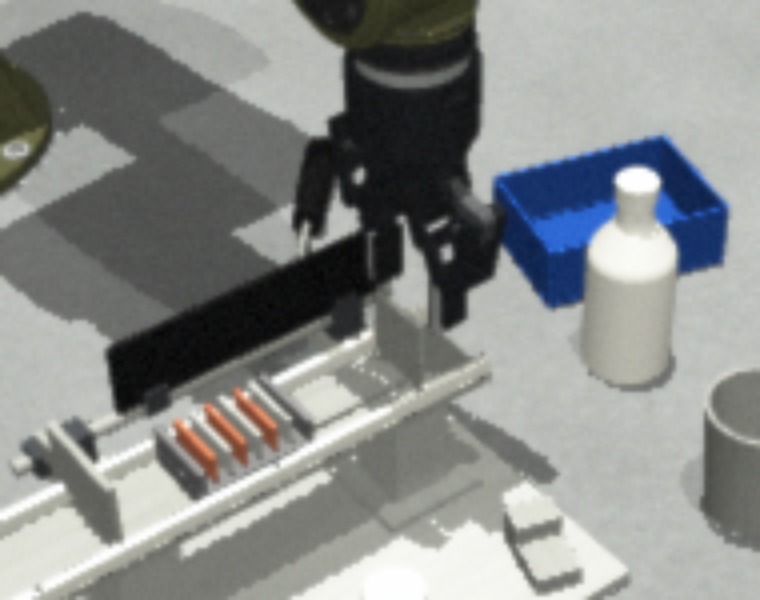

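The hand is behind the tab and inside the plate, touching nothing. Now I open the gate.

Emit:
carry_out:
  moves:
    - [0.61,0.0005,-0.006,0,0,0,0]
    - [0.61,0.0005,-0.012,0,0,0,0]
    - [0.61,0.0005,-0.018,0,0,0,0]
    - [0.61,0.0005,-0.0235,0,0,0,0]
    - [0.61,0.0005,-0.0235,0,0,0,0]
    - [0.61,0.0005,-0.0235,0,0,0,0]

```text
time_s: 5.45
tcp_pos: [0.4988, 0.2157, 0.1445]
orientation: [3.138, -0.0, 1.79]
wrist_force: [0.5, 0.5, 1.3]
finger_gap: 0.607
```

```bash
cat > look.py <<'E'
from h import *
import sys
n=sys.argv[1];rep()
p=np.load("p.npy")
for c in("scene","top"):
    im,d=eyes.snapshot(c)
    o=proj(c,T(p,[[-.1,0,.16]]))[0];x0,y0=np.maximum((o-[95,75]).astype(int),0)
    cv2.imwrite(f"pics/{c}{n}.png",cv2.resize(im[y0:y0+150,x0:x0+190],None,fx=4,fy=4))
    W=Ti(p,cloud(c,d).reshape(-1,3))*1000
    if c=="scene":
        k=(W[:,0]>-195)&(W[:,0]<-55)&(W[:,1]>-115)&(W[:,1]<-50)&(W[:,2]>125)&(W[:,2]<168)
        # plate: direction of the face by PCA in yz
        Q=W[k][:,1:]-np.median(W[k][:,1:],0)
        if len(Q)>30:
            l,v=np.linalg.eigh(np.cov(Q.T));a=v[:,1];a=a*np.sign(a[1]);print("gate angle",round(np.arctan2(-a[0],a[1]),3),len(Q))
    for q in("push_tab","rack","finger_plate"):
        r=[(np.round(1000*Ti(p,x["xyz"])[0],1).tolist(),round(x["score"],2)) for x in eyes.tip_of(q,c)]
        print(c,q,[x for x in r if x[0][0]>-300])
E
python3 look.py 3
```

```text
t 5.45 tcp chute mm [-231.8  -34.2  144.8] rpy [ 3.1381e+00 -1.0000e-04  1.7901e+00] F chute [-0.39  0.58  1.33] gap 0.607 tips 0.008
gate angle 0.376 890
scene push_tab [([-211.4, -1.4, 153.5], 0.86), ([52.0, 4.0, 99.1], 0.38)]
scene rack [([-91.9, -5.4, 100.5], 0.79)]
scene finger_plate [([-140.1, -78.1, 161.2], 0.65)]
top push_tab []
top rack [([-94.5, -4.5, 103.5], 0.7)]
top finger_plate []
```

View pics/scene3.png

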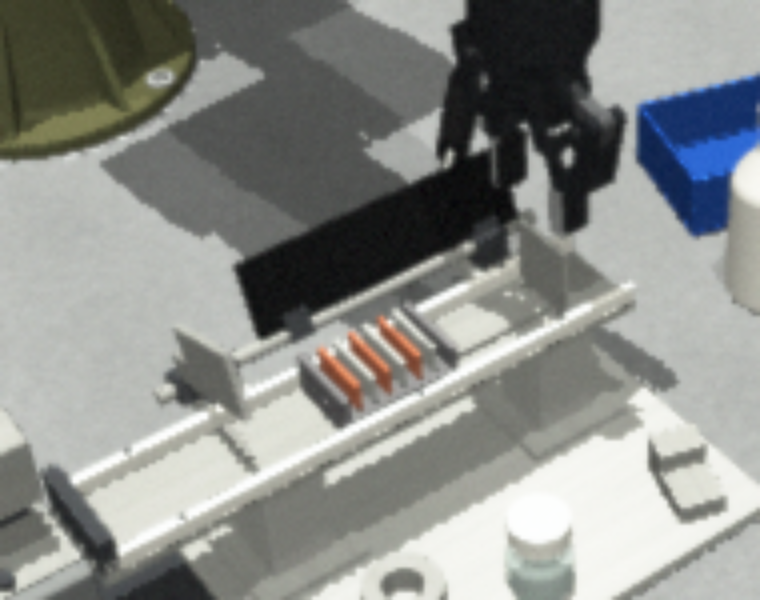

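The gate is at only about 0.38 rad because the fingertip tapers. I open the jaw a little, lower the hand 5 mm and shift it outwards.

Emit:
carry_out:
  moves:
    - [0.65,0,-0.001,0.003,0,0,0]
    - [0.7,0,-0.003,0.005,0,0,0]
    - [0.7,0,-0.003,0.005,0,0,0]
    - [0.7,0,-0.003,0.005,0,0,0]

```text
time_s: 6.25
tcp_pos: [0.4959, 0.215, 0.1391]
orientation: [3.139, 0.0, 1.79]
wrist_force: [2.2, -0.3, 0.4]
finger_gap: 0.699
```

```bash
python3 look.py 4; python3 -c "
from h import *
rep();go(-170,-37.5,140);go(-90,-37.5,140)"
```

```text
t 6.25 tcp chute mm [-231.7  -37.2  139.3] rpy [3.1388e+00 1.0000e-04 1.7899e+00] F chute [0.76 2.09 0.42] gap 0.699 tips 0.008
gate angle 0.598 900
scene push_tab [([-210.5, -5.0, 152.8], 0.85)]
scene rack [([-91.0, -2.1, 102.9], 0.62)]
scene finger_plate [([-144.1, -86.4, 154.6], 0.72), ([1.8, -0.7, 100.0], 0.15)]
top push_tab []
top rack [([-93.6, -4.2, 104.0], 0.65), ([0.7, 0.4, 4.9], 0.24)]
top finger_plate [([-143.6, -89.6, 154.6], 0.82)]
t 6.65 tcp chute mm [-231.8  -37.1  139.4] rpy [3.1386 0.     1.7899] F chute [-0.55  1.21  0.58] gap 0.699 tips 0.008
(-170, -37.5, 140) (array([-0.0618, -0.0002, -0.0006]), array([ 0.17,  0.  , -0.11]))
(-90, -37.5, 140) (array([-1.418e-01, -1.000e-04, -6.000e-04]), array([ 0.17,  0.  , -0.11]))
```

View pics/scene4.png

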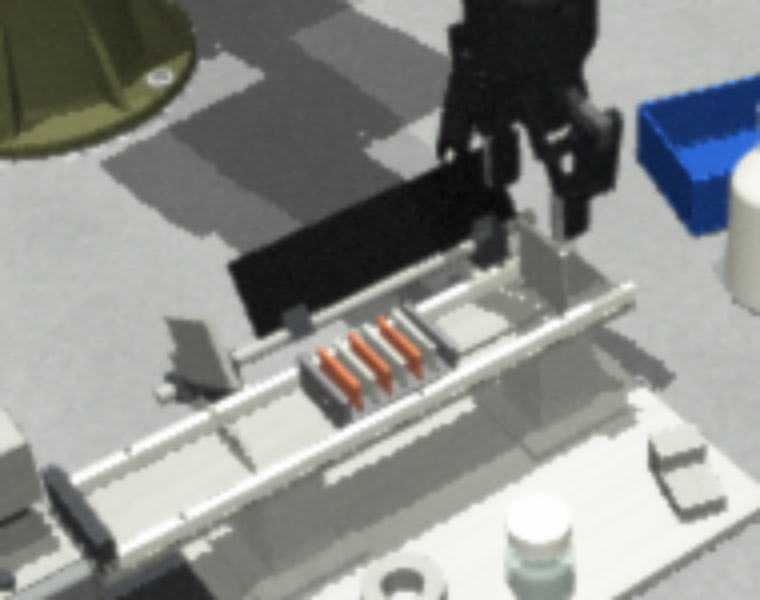

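The gate is at about 0.6 rad. I push it slightly wider and start the rack.

Emit:
carry_out:
  moves:
    - [0.7,-0.002,-0.001,0,0,0,0]
    - [0.7,-0.005,-0.0022,0,0,0,0]
    - [0.7,-0.008,-0.0022,0,0,0,0]
    - [0.7,-0.011,-0.0022,0,0,0,0]
    - [0.7,-0.014,-0.0022,0,0,0,0]
    - [0.7,-0.019,-0.0022,0,0,0,0]
    - [0.7,-0.024,-0.0022,0,0,0,0]
    - [0.7,-0.029,-0.0022,0,0,0,0]
    - [0.7,-0.034,-0.0022,0,0,0,0]
    - [0.7,-0.039,-0.0022,0,0,0,0]
    - [0.7,-0.042,-0.0022,0,0,0,0]
    - [0.7,-0.043,-0.0022,0,0,0,0]

```text
time_s: 7.85
tcp_pos: [0.5033, 0.1723, 0.1392]
orientation: [3.138, -0.0, 1.79]
wrist_force: [-0.6, 3.3, 1.3]
finger_gap: 0.699
```

```bash
python3 look.py 5
```

```text
t 7.85 tcp chute mm [-188.4  -39.4  139.5] rpy [ 3.1385 -0.      1.7896] F chute [-3.31  0.13  1.26] gap 0.699 tips 0.008
gate angle 0.541 906
scene push_tab [([-174.9, -4.0, 152.8], 0.87)]
scene rack [([-142.1, -59.7, 111.3], 0.73), ([-59.4, -2.4, 102.3], 0.57), ([-177.5, -3.3, 153.3], 0.55)]
scene finger_plate [([-143.1, -91.3, 155.2], 0.9)]
top push_tab []
top rack []
top finger_plate []
```

View pics/scene5.png

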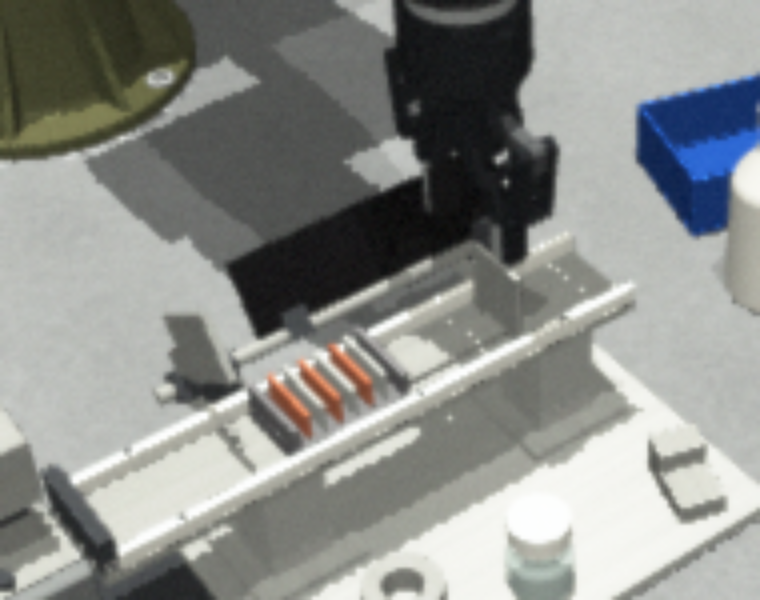

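```bash
sed -i 's/k=(W\[:,0\]>-195)&(W\[:,0\]<-55)/t0=1000*Ti(p,status.observe()["tcp_pos"])[0,0];k=(W[:,0]>-230)\&(W[:,0]<-55)\&(abs(W[:,0]-t0)>22)\&((W[:,0]>t0)|(t0>-120))/' look.py; python3 look.py 6
```

```text
t 8.25 tcp chute mm [-188.7  -39.4  139.4] rpy [3.1387e+00 3.0000e-04 1.7900e+00] F chute [0.45 1.34 0.27] gap 0.697 tips 0.008
gate angle 0.635 722
scene push_tab [([-178.3, -1.4, 151.7], 0.92)]
scene rack [([-58.6, -4.9, 100.3], 0.55)]
scene finger_plate [([-143.5, -89.2, 153.4], 0.62)]
top push_tab []
top rack [([-58.0, -0.9, 103.3], 0.78)]
top finger_plate []
```

The gate is at 0.64 rad, well above 0.5, and the rack follows. I continue pushing, with 1 mm more opening.

Emit:
carry_out:
  moves:
    - [0.7,-0.003,-0.001,0,0,0,0]
    - [0.7,-0.008,-0.001,0,0,0,0]
    - [0.7,-0.013,-0.001,0,0,0,0]
    - [0.7,-0.018,-0.001,0,0,0,0]
    - [0.7,-0.023,-0.001,0,0,0,0]
    - [0.7,-0.028,-0.001,0,0,0,0]
    - [0.7,-0.033,-0.001,0,0,0,0]
    - [0.7,-0.038,-0.001,0,0,0,0]
    - [0.7,-0.043,-0.001,0,0,0,0]
    - [0.7,-0.048,-0.001,0,0,0,0]
    - [0.7,-0.051,-0.001,0,0,0,0]
    - [0.7,-0.053,-0.001,0,0,0,0]

```text
time_s: 9.85
tcp_pos: [0.5138, 0.1203, 0.1392]
orientation: [3.139, 0.0, 1.79]
wrist_force: [0.2, 3.7, 0.4]
finger_gap: 0.7
```

```bash
python3 look.py 7
```

```text
t 9.85 tcp chute mm [-135.5  -40.5  139.4] rpy [3.1386 0.     1.7898] F chute [-3.6   1.02  0.42] gap 0.7 tips 0.008
gate angle 0.648 383
scene push_tab [([-123.7, -4.5, 154.8], 0.79)]
scene rack [([-8.4, -2.6, 101.4], 0.74)]
scene finger_plate [([-142.3, -89.0, 157.2], 0.71)]
top push_tab []
top rack []
top finger_plate [([-145.4, -92.0, 154.3], 0.96)]
```

View pics/scene7.png

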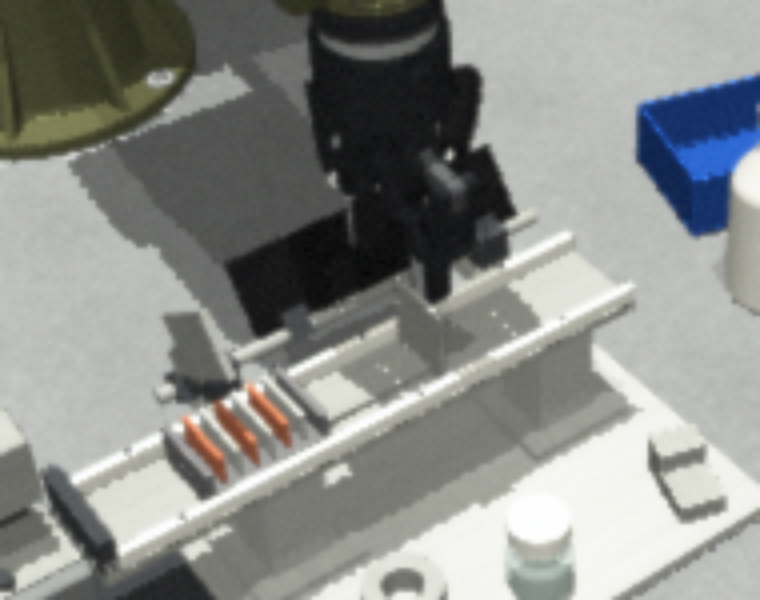

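Emit:
carry_out:
  moves:
    - [0.7,-0.003,0,0,0,0,0]
    - [0.7,-0.008,0,0,0,0,0]
    - [0.7,-0.013,0,0,0,0,0]
    - [0.7,-0.018,0,0,0,0,0]
    - [0.7,-0.023,0,0,0,0,0]
    - [0.7,-0.028,0,0,0,0,0]
    - [0.7,-0.033,0,0,0,0,0]
    - [0.7,-0.038,0,0,0,0,0]
    - [0.7,-0.042,0,0,0,0,0]
    - [0.7,-0.046,0,0,0,0,0]
    - [0.7,-0.048,0,0,0,0,0]
    - [0.7,-0.05,0,0,0,0,0]

```text
time_s: 11.45
tcp_pos: [0.5246, 0.0716, 0.1392]
orientation: [3.139, 0.0, 1.79]
wrist_force: [-0.1, 3.0, 0.0]
finger_gap: 0.7
```

```bash
python3 look.py 8
```

```text
t 11.45 tcp chute mm [-85.6 -40.6 139.4] rpy [3.1386e+00 2.0000e-04 1.7900e+00] F chute [-2.91  0.55  0.02] gap 0.7 tips 0.008
gate angle 0.646 507
scene push_tab [([-73.5, 1.8, 153.9], 0.6)]
scene rack [([45.5, -3.5, 102.0], 0.74)]
scene finger_plate [([-140.9, -90.4, 154.8], 0.82), ([-49.1, 76.1, 14.0], 0.48)]
top push_tab []
top rack []
top finger_plate [([-142.8, -92.8, 156.1], 0.67)]
```

View pics/scene8.png

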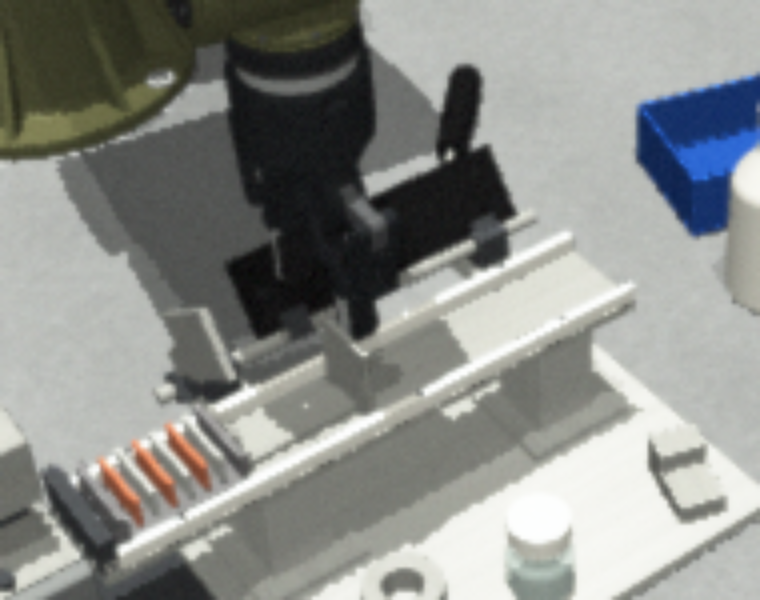

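The rack is about 5 mm short of home. I creep forward in small steps and watch the force.

Emit:
carry_out:
  moves:
    - [0.7,-0.001,0,0,0,0,0]
    - [0.7,-0.002,0,0,0,0,0]
    - [0.7,-0.003,0,0,0,0,0]
    - [0.7,-0.004,0,0,0,0,0]
    - [0.7,-0.004,0,0,0,0,0]

```text
time_s: 12.35
tcp_pos: [0.5255, 0.0677, 0.1392]
orientation: [3.139, 0.0, 1.79]
wrist_force: [0.8, 1.7, 0.6]
finger_gap: 0.703
```

Emit:
carry_out:
  moves:
    - [0.7,-0.0006,0,0,0,0,0]
    - [0.7,-0.0012,0,0,0,0,0]
    - [0.7,-0.0012,0,0,0,0,0]

```text
time_s: 12.65
tcp_pos: [0.5258, 0.0666, 0.1392]
orientation: [3.138, 0.0, 1.79]
wrist_force: [-0.3, 3.4, 1.3]
finger_gap: 0.699
```

Emit:
carry_out:
  moves:
    - [0.7,-0.0006,0,0,0,0,0]
    - [0.7,-0.0012,0,0,0,0,0]
    - [0.7,-0.0012,0,0,0,0,0]

```text
time_s: 12.95
tcp_pos: [0.526, 0.0664, 0.1393]
orientation: [3.138, -0.001, 1.791]
wrist_force: [-1.0, 11.8, 1.8]
finger_gap: 0.701
```

Emit:
carry_out:
  moves:
    - [0.7,-0.0005,0,0,0,0,0]
    - [0.7,-0.001,0,0,0,0,0]
    - [0.7,-0.001,0,0,0,0,0]

```text
time_s: 13.25
tcp_pos: [0.5261, 0.0664, 0.1394]
orientation: [3.138, -0.003, 1.792]
wrist_force: [-0.2, 10.9, 1.0]
finger_gap: 0.701
```

The force rose to 11–12 N and the hand stopped, so the rack is against the end stop. I check the picture.

```bash
python3 look.py 9
```

```text
t 13.25 tcp chute mm [-80.2 -40.3 139.6] rpy [ 3.1378e+00 -2.6000e-03  1.7916e+00] F chute [-10.73   2.19   0.97] gap 0.701 tips 0.008
gate angle 0.651 521
scene push_tab [([-68.3, -4.7, 152.0], 0.59)]
scene rack [([-2.3, -2.0, 1.3], 0.29)]
scene finger_plate [([-143.6, -88.5, 153.1], 0.93)]
top push_tab []
top rack []
top finger_plate [([-144.1, -90.5, 153.1], 0.85)]
```

View pics/scene9.png

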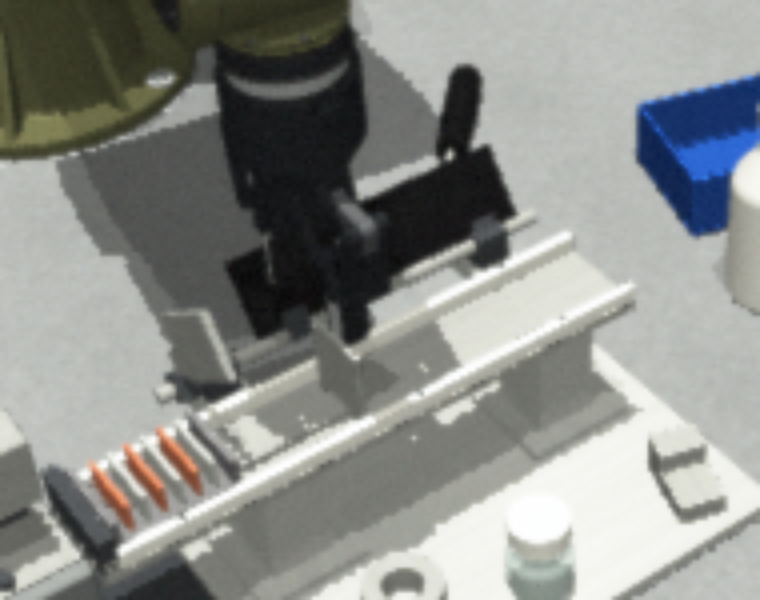

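View pics/top9.png

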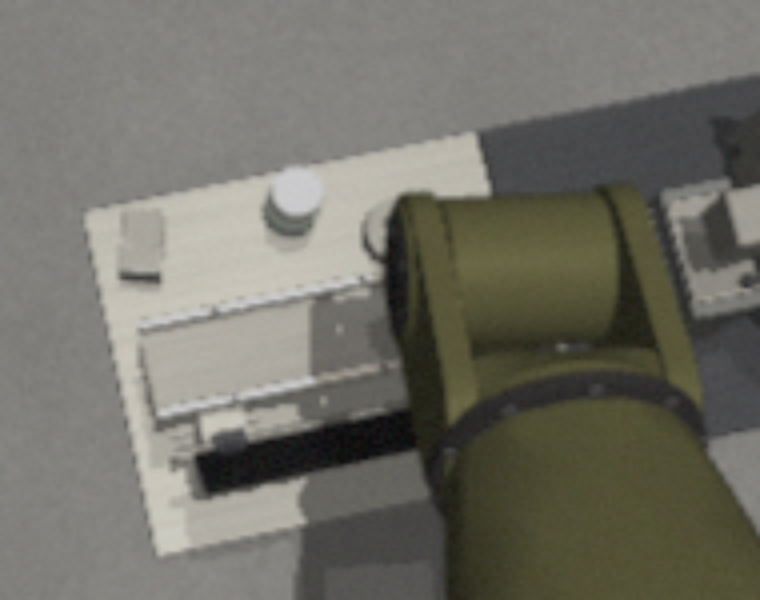

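The rack sits against the end stop and the gate is still up at 0.65 rad. I back off the tab, ease the gate shut by moving inwards, then rise.

Emit:
carry_out:
  moves:
    - [0.7,0.004,0,0,0,0,0]
    - [0.7,0.009,0,0,0,0,0]
    - [0.7,0.014,0,0,0,0,0]
    - [0.7,0.015,0.006,0,0,0,0]
    - [0.7,0.015,0.012,0,0,0,0]
    - [0.7,0.015,0.018,0,0,0,0]
    - [0.7,0.015,0.024,0,0,0,0]
    - [0.7,0.015,0.031,0,0,0,0]
    - [0.7,0.015,0.031,0,0,0,0]
    - [0.7,0.015,0.031,0,0,0,0]

```text
time_s: 14.65
tcp_pos: [0.553, 0.0878, 0.1392]
orientation: [3.139, -0.003, 1.792]
wrist_force: [-1.0, 0.1, -0.9]
finger_gap: 0.704
```

```bash
python3 look.py 10
```

```text
t 14.65 tcp chute mm [-95.1  -9.4 139.5] rpy [ 3.1385e+00 -2.6000e-03  1.7916e+00] F chute [-0.33 -0.95 -0.89] gap 0.704 tips 0.008
gate angle 0.014 432
scene push_tab [([-69.5, -5.9, 151.1], 0.98)]
scene rack [([1.3, -0.9, 0.1], 0.68), ([50.2, 0.7, 101.9], 0.65), ([1.1, -0.7, 116.1], 0.45), ([-50.5, 75.3, 17.3], 0.16)]
scene finger_plate [([-140.8, -57.2, 164.4], 0.79)]
top push_tab []
top rack [([45.4, -2.2, 103.9], 0.47)]
top finger_plate [([-146.4, -58.1, 161.3], 0.62)]
```

View pics/scene10.png

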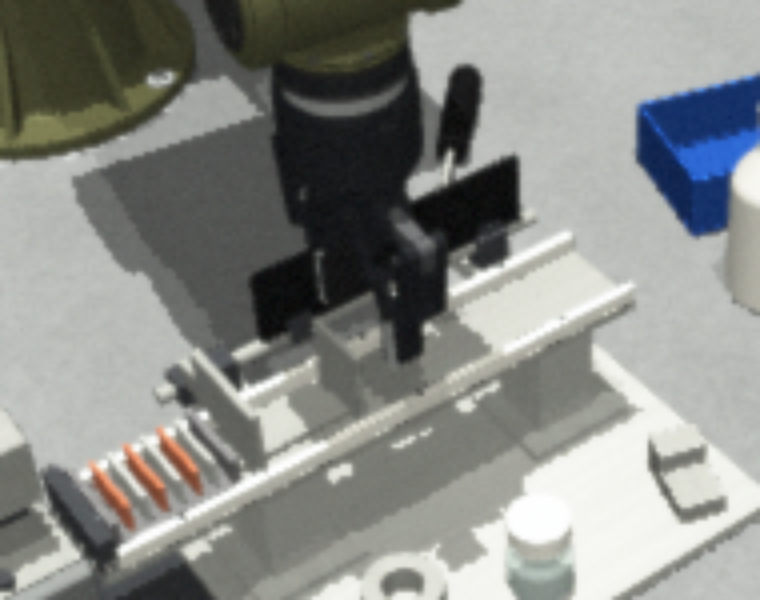

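The gate is shut behind the rack. I lift the hand clear.

Emit:
carry_out:
  moves:
    - [0.7,0,0.002,-0.02,0,0,0]
    - [0.7,0,0.002,-0.05,0,0,0]
    - [0.7,0,0,-0.09,0,0,0]
    - [0.7,0,0,-0.13,0,0,0]
    - [0.7,0.03,-0.03,-0.16,0,0,0]
    - [0.7,0.07,-0.07,-0.17,0,0,0]
    - [0.7,0.11,-0.1,-0.17,0,0,0]
    - [0.7,0.13,-0.12,-0.17,0,0,0]
    - [0.7,0.13,-0.12,-0.17,0,0,0]

```text
time_s: 15.95
tcp_pos: [0.4043, 0.1896, 0.3103]
orientation: [3.136, -0.003, 1.795]
wrist_force: [0.6, 0.2, 0.2]
finger_gap: 0.699
```

```bash
python3 look.py 11
```

```text
t 15.95 tcp chute mm [-227.  -132.1  310.5] rpy [ 3.1364 -0.0032  1.7949] F chute [-0.02  0.67  0.23] gap 0.699 tips 0.008
gate angle 0.015 792
scene push_tab [([-66.8, -2.3, 154.5], 0.78)]
scene rack [([50.0, -3.2, 102.9], 0.75), ([-143.7, -60.3, 107.6], 0.48)]
scene finger_plate [([-143.1, -56.1, 163.5], 0.81)]
top push_tab [([-66.2, -2.9, 150.9], 0.91)]
top rack [([48.6, -4.1, 104.9], 0.77)]
top finger_plate []
```

View pics/scene11.png

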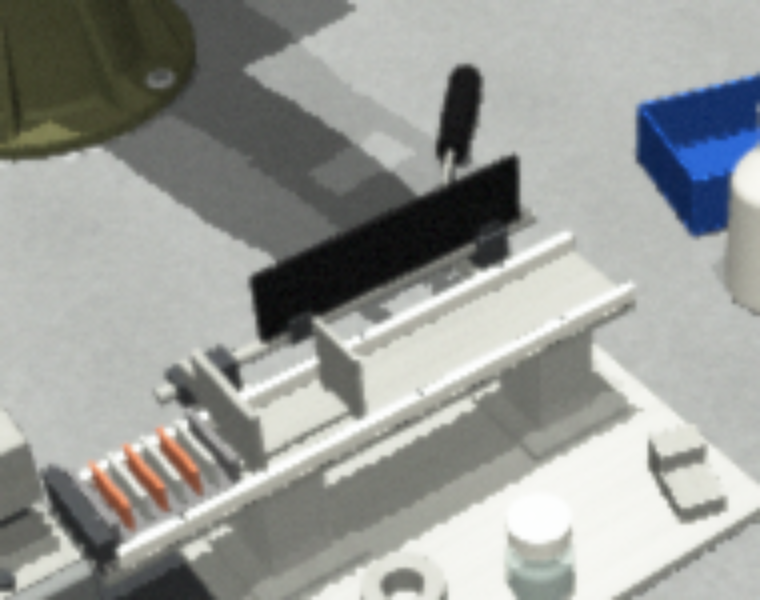

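View pics/top11.png

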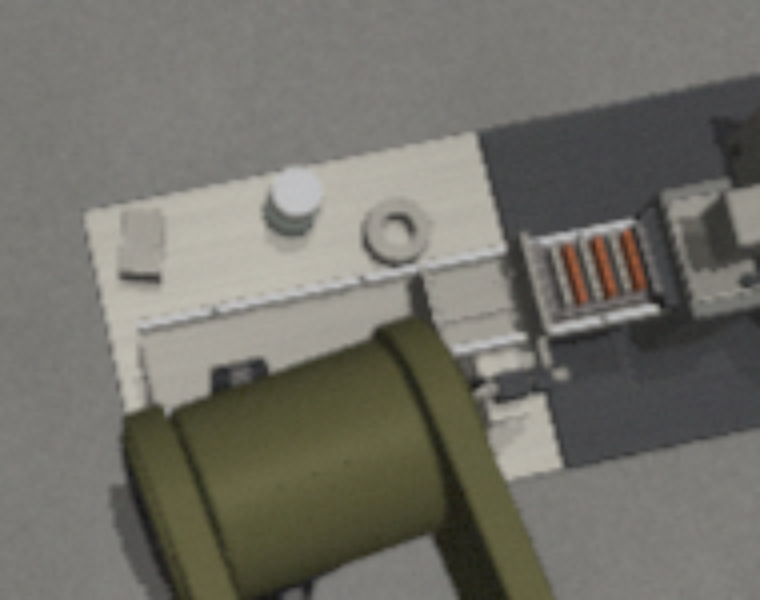

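The rack is home against the end stop, the gate is shut behind it, the bystanders are where they were, and the hand is clear. I hand the job in.

```bash
python3 -c "
from bench import workorder
print(workorder.sign_off())"
```

```text
the job is handed in; nothing more can be done
None
```

The rack is fully home against the end stop, the gate is shut behind it, and I handed the job in with the hand clear, after about 16 s of the 38 s allowed.

**What I did:** One fingertip pushed the finger plate out and held the gate up. The other finger pushed the rack by its tab under the open gate. The push met the end stop at about 11–12 N and the hand stopped there. I then backed off the tab, let the gate down and rose clear.

**Last checks:**
- **Rack:** its origin reads 49–50 mm past the gate line (target 50), and its push tab reads -66 to -67 mm (expected -69). Both agree within the networks' 4 mm accuracy.
- **Gate:** it measures 0.015 rad, which is shut. It read about 0.65 rad while the rack passed under it.
- **Other things:** the jar, collar, gauge, bin and driver show no movement in the pictures. The bottle is only partly in view, and the last pictures leave out the cup and the brown look-alike, but the arm went nowhere near those three.

**What disagreed:**
- The first gate opening reached only about 0.38 rad because the fingertip tapers. I corrected that before touching the rack.
- One gate reading of 0.54 rad during the push included the finger itself. Measured again without it, the angle was 0.64 rad.
- The networks gave a few low-scoring false rack positions, which I ignored after checking the pictures.

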